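Return a mounted sherd from the examination stand to its storage block

ROBOT

A 7-joint arm with a two-finger parallel gripper is mounted at the origin on the work surface. World frame = base frame: x ahead of the robot, y to its left, z up, the work surface at z = 0. Lengths are in m, angles in rad, forces in N, time in s.
With the tool pointing down it reaches from about 0.35 to 0.9 m from the base axis. Payload 8.1 kg.
Tool frame: the origin (TCP) lies at the very end of the fingers, on their centre line; the grasp point (between the pads) lies 19 mm behind it; z points along the fingers, y is the line along which they close (so a half turn about z gives the same grasp; the last joint's range is limited). The gripper opens to 92 mm and grips with 3 to 60 N. Pads are 19 mm wide; open, the fingers measure 130 mm over their backs; the gripper's body (75 mm by 190 mm) begins 47 mm behind the grasp point.
Start: joints at [1.023, 0.434, 0.025, 1.573, -0.012, 1.134, -0.075], TCP at [0.269, -0.564, 0.227] pointing down, gripper open.
Joint ranges: [-2.62, 2.62], [-0.44, 2.09], [-1.27, 1.32], [0.08, 2.57], [-1.32, 4.46], [0.12, 2], [-2.74, 2.74]. Speed limits (rad/s): [2.22, 2.22, 3.01, 3.01, 3.14, 3.14, 3.14].

INTERFACE

Orientations are given as [roll, pitch, yaw] about the fixed x, y, z axes, in that order (R = Rz(yaw) Ry(pitch) Rx(roll)).
In Python, from workcell import manip, optics, hand_in gives the robot as it stands.
- The arm moves only by the tool apply_moves, never from a script. Its argument "rows" is a list of rows, each an object of numbers: "dx", "dy", "dz": the shift along the tool's x, y, z in cm; "spin": the turn about the tool's z in rad. A call has 1 to 12 rows; each row is the pose to reach, as a shift and turn from the pose commanded when the call began, along the tool's axes at that moment; what a row does not reach only later rows make up. A row lasts 1/8 s, in which the tool goes at most 62.5 mm and 10.7 degrees, less where a joint would pass 70% of its speed; a pose out of reach is approached as far as the arm can. A call with a gripper value outside its range is refused whole. "grip" is the closure, from -1 (fully open) to 1 (shut), set as the call begins (left out, the last holds). The fingers move at their own pace and stop on an object; the grip force is fixed at half the most. Time passes only in rows, so rows that repeat a pose let the fingers close. It gives the time, the measured TCP pose, the force, the opening and the grip force at its end, in the units of the state.
- manip.read_state(): the state, without advancing time (a new reading comes with each control period).
- optics.read_camera(name): name is "scene" or "side" or "wrist"; returns a dict with "image" (384x512x3 uint8, red, green, blue), "fx", "fy", "cx", "cy" (pixels), "pose" (4x4, takes a point from camera to world coordinates); the wrist camera has in their place "T_tool_cam" (4x4, takes a point from camera to tool coordinates, whose origin is the TCP and whose axes are the flange's). Camera axes: x right, y up, looking along -z (the intrinsics and any distortion apply to the point x, -y, -z); pixel columns grow to the right and rows downward; lengths in m; the calibration is good to about 2 mm. A picture is of the moment at which its call begins: read the wrist's pose just before it. There is no depth.
- hand_in(): hands the job in; it is judged then, once.
The state is a dict: "time_s": time; "joint_pos": joint angles; "qd": joint speeds; "effort": joint torques, N m; "tool_pos": TCP position; "tcp_rot": TCP orientation; "ft_force": force on the tool from outside, world axes, zero at the start; "torque": the same for the moment, N m; "finger_gap": opening from 0.0 (shut) to 1.0 (fully open); "grip_force": force on a finger pad.
Only numpy, scipy, OpenCV 4.12 (cv2) and the standard library are available. Lean on these libraries where they do the work, as an engineer would, in place of code of your own. Each camera call takes 0.05 s, during which the arm holds its last target. There are 200 camera calls.

TASK

The examination is over: grip the mounted sherd by the piece of pottery that stands up from its foot, push it uphill against the spring so that its toe comes out from under the lip, draw it straight out of the sloping stand's pocket without tearing the toe against the lip, and put it back in its own storage block, the one of the three whose pocket matches its foot closely. Lower it in upright until its foot rests fully home on the pocket's floor before you let go, and do not disturb the bowl, tape roll, jar and brush.

Things in the scene. Friction and masses are not known exactly. Their poses are not given: they have to be found in the camera images.
- sherd_center (a point): Centre (28 mm above the underside) of the loose mounted sherd, 70 g, 56 mm tall: a white plaster foot 44 (x) by 30 (y) by 20 mm (z), whose lowest 8 mm (lowest 3 mm inset 1.5 mm) stick out 4 mm at the -x end: the toe, and on it a brown clay fragment 12 mm thick (y), 36 mm high, 32 mm wide (x) at its root, 22 mm at its top: the only part to grip, pinched across y. z points from foot to fragment.
- sherd_foot (a point): Centre of the underside of the sherd's foot, 28 mm below sherd_center along the sherd's z; same axes. At the start the foot sits home in the stand's pocket, its top flush with the plate, its axes along the plate's, and its toe (downhill) hooked under the lip.
- holder: Grey plate, 108 (x) by 104 (y) mm, of the fixed stand, sloping 32 degrees to face up and towards the robot. Origin: centre of the foot's seat on the pocket floor; z is the plate's normal, x up the slope, y level. Upper face at z = 20 mm (pocket 20 mm deep, 1.5 mm of play each side in y).
- lip: Thin aluminium lip, 4 mm long (x) by 33 mm, that covers the downhill end of the holder's pocket above z = 10.5 mm in the holder's frame, over the sherd's toe (2.5 mm of play above it). Origin: 20 mm downhill of the holder's origin, same axes. The toe chips if it is pulled up hard against the lip (over 25 N).
- shoe (a joint): Flat steel shoe uphill of the foot, on a spring, keeping the toe under the lip. Push the foot uphill against it (4 N rising to 6 N) to its hard stop, about 6 mm; the toe is free from 4 mm on. Keep it there while drawing the sherd out along the plate's normal, 20 mm. Value in m: 0 as loaded, negative pushed back, 0.002 with the pocket empty.
- block_mid_floor (a point): Centre of the pocket floor of the sherd's own storage block, 4 mm above the table. The three blocks are pale wood, fixed, alike outside: 88 (x) by 74 (y) by 24 mm tall, pocket 20 mm deep in the middle. This pocket is 48 (x) by 34 (y) mm. z up, x along its long side. The sherd may go in either way round. Seated, its foot is flush with the block.
- block_large_floor (a point): Centre of the pocket floor of a block like it with a pocket of 66 by 52 mm: not the sherd's.
- block_small_floor (a point): Centre of the pocket floor of a block like it with a pocket of 32 by 20 mm: not the sherd's.
- bowl: Bystander: loose brown pottery bowl, 100 mm across, 75 mm tall; origin under its centre.
- tape: Bystander: loose roll of paper tape, 54 mm across, 22 mm tall; origin under its centre.
- jar: Bystander: loose glass jar with a metal lid, 72 mm across, 100 mm tall; origin under its centre.
- brush: Bystander: loose flat brush with a wooden handle, lying on the table.
Things that resemble listed ones, but are neither listed nor needed, are in the scene too. What is shaped like the part that bears block_mid_floor but blue or turquoise is not meant. What is shaped like the part that bears sherd_center but purple is not meant.

How it is judged:
By the outcome, as a careful person would: the job done as asked, in the order asked, and still so for the second after the job is handed in, with the robot touching nothing.
It also fails if it takes over 56 s, if anything falls off the work surface, if the arm or the gripper's body presses on something with over 40 N, if the wrist force passes 120 N, or if a joint passes its speed limit or range.

## Working session

There is one attempt and no reset: what is moved stays moved. The work goes in short steps, Python scripts to look and compute and a tool call to move; the robot and the scene stay as the last step left them, time stands still between calls to the robot, and variables do not carry over. Pictures are saved under pics/ and viewed, at most 10 in all, crops included, and the job is handed in when it is done.

Besides the shell and the picture viewer there is one more tool, called after ">>>" as name(argument=value, ...), one argument or row to a line, values as JSON. apply_moves: Moves the arm, as the interface text tells. Its arguments: {"type":"object","properties":{"rows":{"type":"array","items":{"type":"object","properties":{"dx":{"type":"number"},"dy":{"type":"number"},"dz":{"type":"number"},"spin":{"type":"number"}}}},"grip":{"type":"number"}},"required":["rows"]}

```bash
mkdir -p pics; ls; cat > h.py <<'E'
import numpy as np, cv2
from scipy.spatial.transform import Rotation as R
from workcell import manip, optics, hand_in
def snap(n,f):
    s=manip.read_state(); c=optics.read_camera(n); im=c['image']
    cv2.imwrite('pics/'+f+'.png',im[:,:,::-1])
    if 'pose' in c: T=np.array(c['pose'])
    else:
        A=np.eye(4);A[:3,:3]=R.from_euler('xyz',s['tcp_rot']).as_matrix();A[:3,3]=s['tool_pos'];T=A@np.array(c['T_tool_cam'])
    d=dict(T=T,K=np.array([c['fx'],c['fy'],c['cx'],c['cy']]))
    np.savez('pics/'+f+'.npz',**d); return c
def load(f):
    d=np.load('pics/'+f+'.npz');return d['T'],d['K']
def ray(f,u,v):
    T,K=load(f);d=np.array([(u-K[2])/K[0],-(v-K[3])/K[1],-1.]);return T[:3,3],T[:3,:3]@d
def onz(f,u,v,z):
    o,d=ray(f,u,v);return o+d*(z-o[2])/d[2]
def proj(f,P):
    T,K=load(f);p=(np.atleast_2d(P)-T[:3,3])@T[:3,:3]
    return np.c_[K[0]*p[:,0]/-p[:,2]+K[2],K[1]*p[:,1]/p[:,2]+K[3]]
E
python3 - <<'E'
from h import *
for n in('scene','side','wrist'):
    c=snap(n,n+'0');print([k for k in c],load(n+'0'))
s=manip.read_state();print(s)
a=cv2.imread('pics/scene0.png');b=cv2.imread('pics/side0.png')
cv2.imwrite('pics/m0.png',cv2.resize(a,(800,600),interpolation=cv2.INTER_CUBIC))
cv2.imwrite('pics/m1.png',cv2.resize(b,(800,600),interpolation=cv2.INTER_CUBIC))
E
```

```text
pics
['image', 'fx', 'fy', 'cx', 'cy', 'pose'] (array([[-0.73974478, -0.55633885,  0.3785033 ,  0.85937129],
       [ 0.67268347, -0.59757769,  0.43634601,  0.40351993],
       [-0.01657111,  0.5773976 ,  0.81629493,  0.81937023],
       [ 0.        ,  0.        ,  0.        ,  1.        ]]), array([389.91044129, 389.91044129, 255.78006002, 193.29858119]))
['image', 'fx', 'fy', 'cx', 'cy', 'pose'] (array([[-0.88177218,  0.29578473, -0.36740878,  0.17835961],
       [-0.4714853 , -0.57485215,  0.668765  ,  0.61325098],
       [-0.01339525,  0.76292621,  0.64634678,  0.68460501],
       [ 0.        ,  0.        ,  0.        ,  1.        ]]), array([346.72880438, 346.72880438, 259.19012219, 194.50412818]))
['image', 'fx', 'fy', 'cx', 'cy', 'T_tool_cam'] (array([[ 0.43074116,  0.87288097,  0.22921796,  0.32779008],
       [-0.90247479,  0.41693705,  0.10817923, -0.5349719 ],
       [-0.00114187, -0.25346068,  0.96734502,  0.38513708],
       [ 0.        ,  0.        ,  0.        ,  1.        ]]), array([341.58609217, 341.58609217, 263.70716941, 194.02276489]))
{'time_s': 0.15, 'joint_pos': array([ 1.02339269,  0.43508113,  0.02498342,  1.57384359, -0.01156109,
        1.13397732, -0.07511266]), 'qd': array([ 0.00086097, -0.00257448, -0.00031558, -0.00381398, -0.0005448 ,
        0.00024603,  0.00116904]), 'effort': array([ 1.48782394e-03, -6.68262506e+01,  9.85743329e-01, -3.14696252e+01,
       -6.04515849e-02,  3.93724709e-02,  7.41666850e-05]), 'tool_pos': array([ 0.26871433, -0.5638885 ,  0.22613127]), 'tcp_rot': array([-3.14043625e+00,  1.46619384e-04,  4.44730925e-01]), 'ft_force': array([-0.3430533 ,  0.80823339,  0.13721953]), 'torque': array([0.00484068, 0.00112991, 0.03257326]), 'grip_force': 0.0, 'finger_gap': 1.0041130999954602}
```

View pics/m0.png

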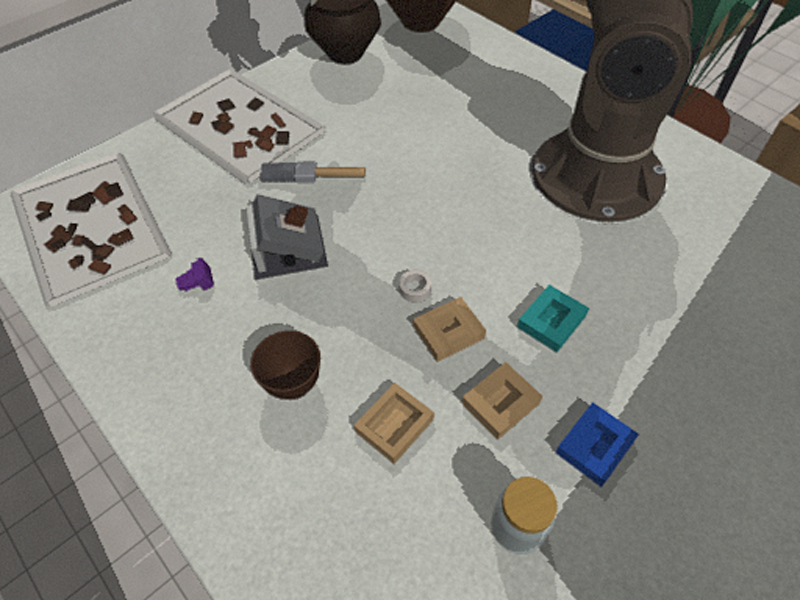

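View pics/m1.png

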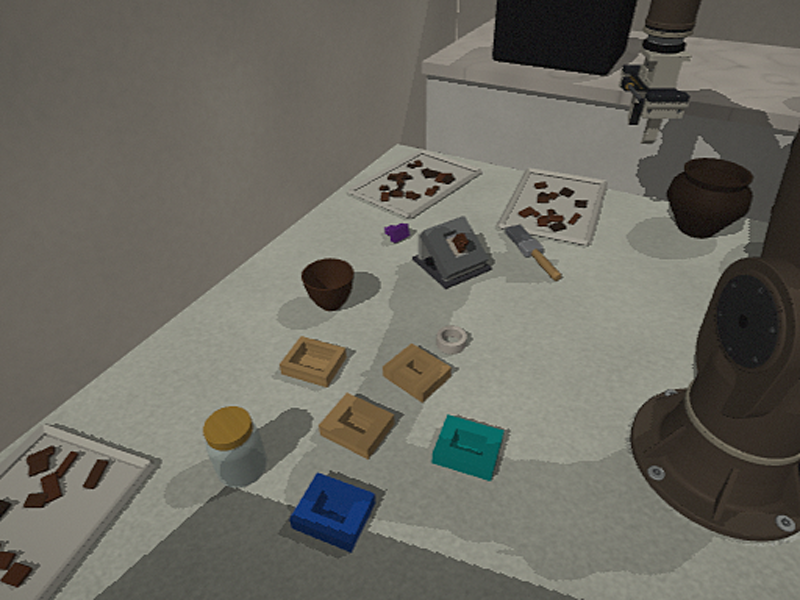

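The scene picture shows three pale wood blocks: small pocket at (450,328), middle at (503,398) and large at (394,422). The turquoise (552,317) and blue (597,443) blocks are decoys. The stand is at (287,237) with the brown fragment at (296,215). The purple sherd (197,276) isn't ours. The side view agrees: small (417,371), mid (358,424), large (314,361). I'll estimate positions next.

```bash
python3 - <<'E'
from h import *
k=.64
P=lambda n,u,v,z:print(n,u,v,onz(n,u*k,v*k,z).round(3))
P('scene0',503,398,.024);P('side0',358,422,.024)
P('scene0',296,215,.08);P('side0',461,243,.08)
for q in [(461,390),(508,363),(542,399),(500,436)]: P('scene0',*q,.024)
for q in [(255,197),(322,222),(327,265),(255,275)]: P('scene0',*q,.05)
for q in [(267,170),(365,173)]: P('scene0',*q,.01)
P('scene0',287,360,.04);P('scene0',414,285,.02);P('scene0',450,328,.024)
P('scene0',529,505,.1)
E
```

```text
scene0 503 398 [0.495 0.204 0.024]
side0 358 422 [0.487 0.204 0.024]
scene0 296 215 [ 0.523 -0.24   0.08 ]
side0 461 243 [ 0.511 -0.228  0.08 ]
scene0 461 390 [0.531 0.154 0.024]
scene0 508 363 [0.447 0.171 0.024]
scene0 542 399 [0.456 0.243 0.024]
scene0 500 436 [0.542 0.24  0.024]
scene0 255 197 [ 0.537 -0.351  0.05 ]
scene0 322 222 [ 0.487 -0.222  0.05 ]
scene0 327 265 [ 0.539 -0.142  0.05 ]
scene0 255 275 [ 0.637 -0.205  0.05 ]
scene0 267 170 [ 0.461 -0.435  0.01 ]
scene0 365 173 [ 0.329 -0.299  0.01 ]
scene0 287 360 [ 0.69  -0.049  0.04 ]
scene0 414 285 [ 0.449 -0.033  0.02 ]
scene0 450 328 [0.467 0.068 0.024]
scene0 529 505 [0.61  0.336 0.1  ]
```

>>> apply_moves(
  rows=[
    {"dx": 34, "dy": -17.5, "dz": -2},
    {"dx": 34, "dy": -17.5, "dz": -2},
    {"dx": 34, "dy": -17.5, "dz": -2},
    {"dx": 34, "dy": -17.5, "dz": -2},
    {"dx": 34, "dy": -17.5, "dz": -2},
    {"dx": 34, "dy": -17.5, "dz": -2},
    {"dx": 34, "dy": -17.5, "dz": -2},
    {"dx": 34, "dy": -17.5, "dz": -2},
    {"dx": 34, "dy": -17.5, "dz": -2},
    {"dx": 34, "dy": -17.5, "dz": -2},
  ],
)

```text
invalid input at $.rows[0]: expected keys dx, dy, dz, spin
```

```bash
python3 - <<'E'
from h import *
snap('wrist','w1')
a=cv2.imread('pics/w1.png');cv2.imwrite('pics/w1b.png',cv2.resize(a,(800,600),interpolation=cv2.INTER_CUBIC))
s=manip.read_state();print(s['time_s'],s['tool_pos'],s['tcp_rot'])
E
```

```text
0.2 [ 0.26878507 -0.56391545  0.22624507] [-3.14063421e+00  6.21465052e-05  4.44792997e-01]
```

View pics/w1b.png

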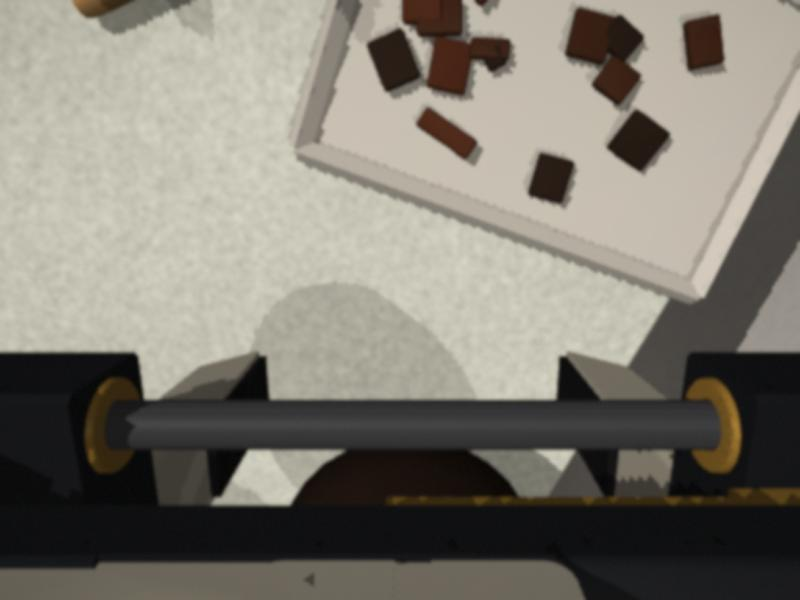

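The move was refused because every key has to be given, so this picture is still the start pose. It shows a tray, with the gripper bar hiding what lies below row 350.

>>> apply_moves(
  rows=[
    {"dx": 26, "dy": -18, "dz": -2, "spin": 0},
    {"dx": 26, "dy": -18, "dz": -2, "spin": 0},
    {"dx": 26, "dy": -18, "dz": -2, "spin": 0},
    {"dx": 26, "dy": -18, "dz": -2, "spin": 0},
    {"dx": 26, "dy": -18, "dz": -2, "spin": 0},
    {"dx": 26, "dy": -18, "dz": -2, "spin": 0},
    {"dx": 26, "dy": -18, "dz": -2, "spin": 0},
    {"dx": 26, "dy": -18, "dz": -2, "spin": 0},
  ],
)

```text
time_s: 1.2
tool_pos: [0.4251, -0.2915, 0.2465]
tcp_rot: [3.142, 0.001, 0.442]
ft_force: [-0.1, -0.2, -0.4]
finger_gap: 0.998
grip_force: 0.0
```

```bash
python3 - <<'E'
from h import *
snap('wrist','w1')
a=cv2.imread('pics/w1.png');cv2.imwrite('pics/w1b.png',cv2.resize(a,(800,600),interpolation=cv2.INTER_CUBIC))
s=manip.read_state();print(s['time_s'],s['tool_pos'],s['tcp_rot'])
E
```

```text
1.25 [ 0.42515251 -0.29146284  0.24651615] [3.14154706e+00 7.20281392e-04 4.41810756e-01]
```

View pics/w1b.png

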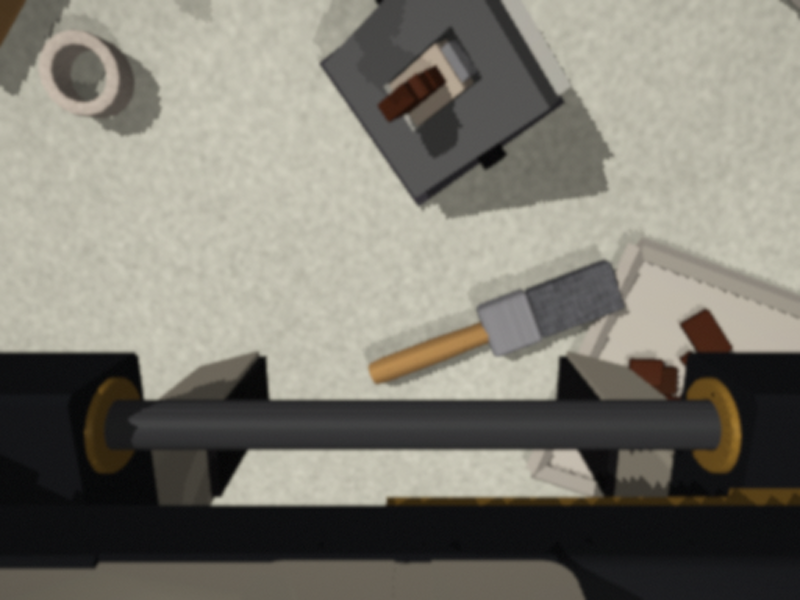

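The wrist view shows the stand's plate with corners at (321,64), (418,203) and (561,103). The fragment is at (410,95) and the steel shoe at (460,58), so uphill is towards the upper right. The brush is at (500,320) and the tape at (85,73). I'll turn to line up with the plate and take one closer look.

>>> apply_moves(
  rows=[
    {"dx": 6, "dy": -9, "dz": 3.5, "spin": 1.0},
    {"dx": 6, "dy": -9, "dz": 3.5, "spin": 1.0},
    {"dx": 6, "dy": -9, "dz": 3.5, "spin": 1.0},
    {"dx": 6, "dy": -9, "dz": 3.5, "spin": 1.0},
    {"dx": 6, "dy": -9, "dz": 3.5, "spin": 1.0},
    {"dx": 6, "dy": -9, "dz": 3.5, "spin": 1.0},
    {"dx": 6, "dy": -9, "dz": 3.5, "spin": 1.0},
    {"dx": 6, "dy": -9, "dz": 3.5, "spin": 1.0},
  ],
)

```text
time_s: 2.25
tool_pos: [0.4414, -0.1834, 0.2117]
tcp_rot: [3.141, 0.0, -0.554]
ft_force: [-0.7, 0.4, -0.5]
finger_gap: 1.002
grip_force: 0.0
```

```bash
python3 - <<'E'
from h import *
snap('wrist','w2')
a=cv2.imread('pics/w2.png');cv2.imwrite('pics/w2b.png',cv2.resize(a,(800,600),interpolation=cv2.INTER_CUBIC))
s=manip.read_state();print(s['time_s'],s['tool_pos'],s['tcp_rot'])
E
```

```text
2.3 [ 0.44143077 -0.18329454  0.21167851] [ 3.14145886e+00  7.14690734e-05 -5.54407992e-01]
```

View pics/w2b.png

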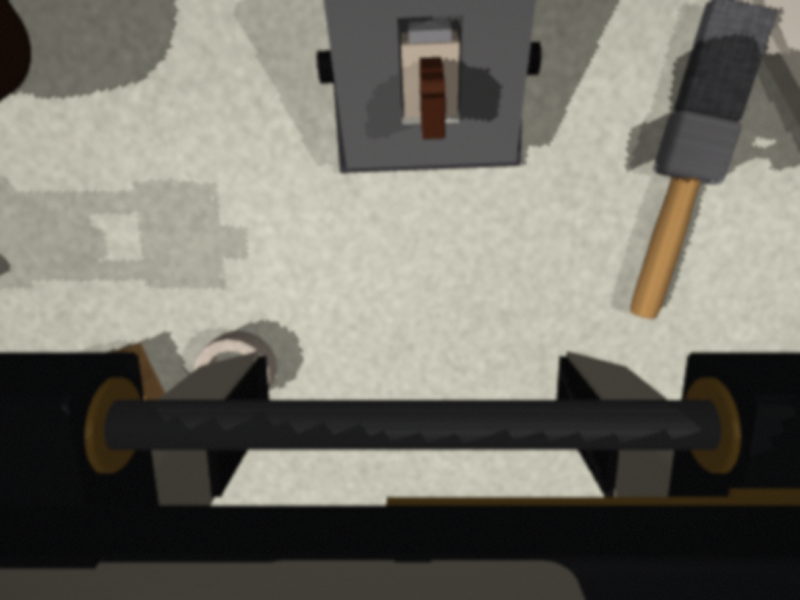

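The closer view shows the plate's downhill edge from (340,171) to (522,162) and the fragment at (432,98), its top end at (421-445,138). The foot's top face spans (402,42) to (462,122). Next I'll fit the holder pose from both wrist views.

```bash
cat > fit.py <<'E'
from h import *
from scipy.optimize import least_squares
th=np.radians(32)
def frame(p):
    c,s=np.cos(p[3]),np.sin(p[3])
    x=np.array([c*np.cos(th),s*np.cos(th),np.sin(th)]);y=np.array([-s,c,0]);return np.array(p[:3]),np.c_[x,y,np.cross(x,y)]
def pts(p,a,L): 
    o,M=frame(p);return o+np.array(L)@M.T
E
python3 - <<'E'
from fit import *
k=.64
def model(q):
    a=q[4]
    return [('w2',pts(q,a,[[-a,.052,.02],[-a,-.052,.02],[.022,.015,.02],[.022,-.015,.02],[-.018,.015,.02],[-.011,.006,.056],[-.011,-.006,.056]]),
      [(340,171),(522,162),(402,42),(460,42),(403,122),(421,138),(445,138)]),
     ('w1',pts(q,a,[[-a,.052,.02],[-a,-.052,.02],[.108-a,-.052,.02]]),[(321,64),(418,203),(561,103)])]
def res(q):return np.concatenate([(proj(n,P)-np.array(u)*k).ravel() for n,P,u in model(q)])
r=least_squares(res,[.53,-.24,.05,-.54,.05],loss='soft_l1')
print(r.x.round(4));print(res(r.x).reshape(-1,2).round(1).tolist())
o,M=frame(r.x);J=r.jac;print('grasp pt',o+M@[.004,0,.045])
# overlay
a=cv2.imread('pics/w2.png')[0:130,170:370];a=cv2.resize(a,None,fx=4,fy=4,interpolation=cv2.INTER_CUBIC)
for n,P,u in model(r.x)[:1]:
    for q in proj(n,P): cv2.circle(a,tuple(int(v) for v in ((q-[170,0])*4+2)),4,(0,255,0),1)
cv2.imwrite('pics/c2.png',a)
E
```

```text
[ 0.5347 -0.2539  0.0549 -0.5011  0.048 ]
[[2.9, -0.8], [-0.6, -1.1], [-1.3, 0.5], [0.5, -1.7], [0.9, -2.1], [1.4, 1.4], [1.7, 0.5], [-1.9, -1.9], [-1.3, -2.7], [-3.0, 0.1]]
grasp pt [ 0.51675633 -0.24408682  0.09517817]
```

View pics/c2.png

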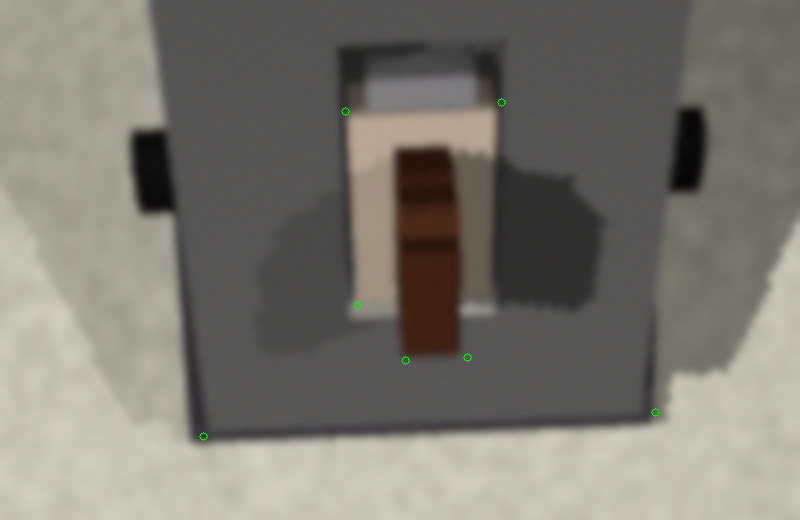

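The crop shows the fragment's top end at (403-459,354), the foot's uphill edge at row 109, the lip's edge at row 302 and the plate corners at (203,432) and (648,416). I'll refit with these sharper points.

```bash
python3 - <<'E'
from fit import *
W2=[((0,1,20),(203,432)),((0,-1,20),(648,416)),((22,15,20),(347,110)),((22,-15,20),(497,107)),((-18,15,20),(352,303)),((-18,-15,20),(495,301)),((-11,6,56),(403,355)),((-11,-6,56),(459,352)),((16,6,20),(396,148)),((16,-6,20),(447,148))]
def res(q,w1=1):
    a=q[4];L=[[-a,m[1]*.052,.02] if m[0]==0 else np.array(m)/1e3 for m,_ in W2]
    U=np.array([u for _,u in W2])/4.+[170,0]-.4
    e=[proj('w2',pts(q,a,L))-U]
    if w1:e+=[(proj('w1',pts(q,a,[[-a,.052,.02],[-a,-.052,.02]]))-np.array([(321,64),(418,201)])*.64)*.7]
    return np.concatenate(e).ravel()
for w in(0,1):
    r=least_squares(res,[.53,-.24,.05,-.54,.05],loss='soft_l1',kwargs=dict(w1=w))
    print(r.x.round(4));print(res(r.x,w).reshape(-1,2).round(1).tolist())
    sd=np.sqrt(np.diag(np.linalg.inv(r.jac.T@r.jac)));print('sd',sd.round(4))
    o,M=frame(r.x);print('grasp pt',(o+M@[.004,0,.045]).round(4))
E
```

```text
[ 0.5354 -0.2543  0.047  -0.5178  0.0488]
[[0.2, -0.0], [-0.8, -0.1], [-0.1, 1.0], [0.3, 0.3], [0.8, 0.1], [-0.8, -0.7], [-0.6, 0.6], [0.6, 0.8], [-0.8, -1.2], [1.3, -1.8]]
sd [0.0005 0.0005 0.0033 0.0087 0.001 ]
grasp pt [ 0.5177 -0.2442  0.0873]
[ 0.5355 -0.2544  0.046  -0.5131  0.049 ]
[[0.7, 0.3], [-0.7, -0.3], [-0.0, 1.2], [0.2, 0.3], [1.0, 0.1], [-0.7, -0.8], [-0.3, 0.5], [0.9, 0.6], [-0.8, -1.1], [1.3, -1.7], [-0.0, -0.7], [-1.5, -1.5]]
sd [0.0004 0.0004 0.003  0.0087 0.0009]
grasp pt [ 0.5177 -0.2444  0.0863]
```

>>> apply_moves(
  rows=[
    {"dx": 5, "dy": 0.6, "dz": 3, "spin": -0.04},
    {"dx": 9.7, "dy": 1.2, "dz": 7, "spin": -0.04},
    {"dx": 9.7, "dy": 1.2, "dz": 8, "spin": -0.04},
    {"dx": 9.7, "dy": 1.2, "dz": 9, "spin": -0.04},
    {"dx": 9.7, "dy": 1.2, "dz": 11, "spin": -0.04},
    {"dx": 9.7, "dy": 1.2, "dz": 12.5, "spin": -0.04},
    {"dx": 9.7, "dy": 1.2, "dz": 13.3, "spin": -0.04},
    {"dx": 9.7, "dy": 1.2, "dz": 13.8, "spin": -0.04},
    {"dx": 9.7, "dy": 1.2, "dz": 14.0, "spin": -0.04},
    {"dx": 9.7, "dy": 1.2, "dz": 14.0, "spin": -0.04},
    {"dx": 9.7, "dy": 1.2, "dz": 14.0, "spin": -0.04},
  ],
  grip=0,
)

```text
time_s: 3.68
tool_pos: [0.518, -0.2442, 0.0721]
tcp_rot: [-3.142, -0.001, -0.515]
ft_force: [0.8, -0.4, -0.3]
finger_gap: 0.5
grip_force: 0.0
```

```bash
python3 - <<'E'
from h import *
snap('side','s3');snap('scene','c3')
a=cv2.imread('pics/s3.png')[110:200,240:340];b=cv2.imread('pics/c3.png')[90:190,130:240]
A=cv2.resize(a,(400,360),interpolation=cv2.INTER_CUBIC);B=cv2.resize(b,(400,360),interpolation=cv2.INTER_CUBIC)
cv2.imwrite('pics/m3.png',np.hstack([A,B]))
s=manip.read_state();print(s['time_s'],s['tool_pos'],s['tcp_rot'],s['ft_force'])
E
```

```text
3.775 [ 0.51789059 -0.24422707  0.07198099] [-3.14155927e+00 -4.74841555e-04 -5.15300851e-01] [-0.90938912 -0.43624717 -1.19604445]
```

View pics/m3.png

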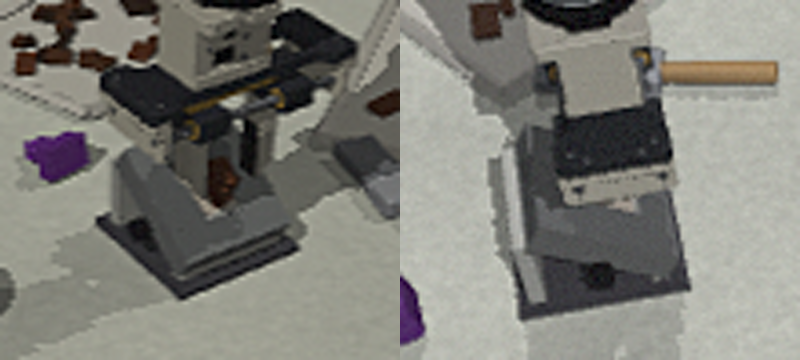

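The fingers straddle the brown fragment (left panel, around (222,180)) and clear the plate. I'll lower 3 mm and close.

>>> apply_moves(
  rows=[
    {"dx": 0, "dy": 0, "dz": 0.15, "spin": 0},
    {"dx": 0, "dy": 0, "dz": 0.3, "spin": 0},
    {"dx": 0, "dy": 0, "dz": 0.3, "spin": 0},
  ],
)

```text
time_s: 4.15
tool_pos: [0.5176, -0.2441, 0.0685]
tcp_rot: [3.141, 0.0, -0.515]
ft_force: [0.7, 0.6, 0.4]
finger_gap: 0.503
grip_force: 0.0
```

>>> apply_moves(
  rows=[
    {"dx": 0, "dy": 0, "dz": 0, "spin": 0},
    {"dx": 0, "dy": 0, "dz": 0, "spin": 0},
    {"dx": 0, "dy": 0, "dz": 0, "spin": 0},
    {"dx": 0, "dy": 0, "dz": 0, "spin": 0},
    {"dx": 0, "dy": 0, "dz": 0, "spin": 0},
    {"dx": 0, "dy": 0, "dz": 0, "spin": 0},
  ],
  grip=1,
)

```text
time_s: 4.9
tool_pos: [0.5178, -0.244, 0.0687]
tcp_rot: [-3.142, 0.0, -0.515]
ft_force: [0.2, 0.6, 0.5]
finger_gap: 0.127
grip_force: 29.9
```

>>> apply_moves(
  rows=[
    {"dx": 0.17, "dy": 0, "dz": -0.106, "spin": 0},
    {"dx": 0.34, "dy": 0, "dz": -0.212, "spin": 0},
    {"dx": 0.45, "dy": 0, "dz": -0.28, "spin": 0},
    {"dx": 0.45, "dy": 0, "dz": -0.28, "spin": 0},
    {"dx": 0.45, "dy": 0, "dz": -0.28, "spin": 0},
  ],
)

```text
time_s: 5.52
tool_pos: [0.5208, -0.2457, 0.0711]
tcp_rot: [3.142, 0.002, -0.515]
ft_force: [-4.0, 4.0, -3.3]
finger_gap: 0.128
grip_force: 29.9
```

```bash
cat > fp.py <<'E'
from fit import *
s=manip.read_state();o,M=frame([.5355,-.2544,.0463,-.515])
d=np.array(s['tool_pos'])-[.5178,-.244,.0687]
print(s['time_s'],'disp mm',(M.T@d*1e3).round(2),'F',(M.T@np.array(s['ft_force'])).round(1),'T',(M.T@np.array(s['torque'])).round(2),s['finger_gap'],s['grip_force'])
E
python3 fp.py
```

```text
5.525 disp mm [ 4.18 -0.04  0.2 ] F [-6.3  1.6  0.1] T [ 0.43  1.34 -0.28] 0.1284057764804631 29.873588494956493
```

>>> apply_moves(
  rows=[
    {"dx": 0.06, "dy": 0, "dz": -0.035, "spin": 0},
    {"dx": 0.12, "dy": 0, "dz": -0.075, "spin": 0},
    {"dx": 0.12, "dy": 0, "dz": -0.075, "spin": 0},
  ],
)

```text
time_s: 5.9
tool_pos: [0.5217, -0.2463, 0.0718]
tcp_rot: [3.141, 0.003, -0.515]
ft_force: [-3.4, 3.5, -4.0]
finger_gap: 0.129
grip_force: 29.9
```

```bash
python3 fp.py
```

```text
5.9 disp mm [ 5.43 -0.05  0.22] F [-6.1  1.3 -0.9] T [ 0.43  1.35 -0.21] 0.12880712408918807 29.873275347054005
```

>>> apply_moves(
  rows=[
    {"dx": 0.04, "dy": 0, "dz": -0.025, "spin": 0},
    {"dx": 0.07, "dy": 0, "dz": -0.044, "spin": 0},
    {"dx": 0.07, "dy": 0, "dz": -0.044, "spin": 0},
  ],
)

```text
time_s: 6.28
tool_pos: [0.5222, -0.2466, 0.0721]
tcp_rot: [3.141, 0.003, -0.515]
ft_force: [-3.8, 4.3, -3.1]
finger_gap: 0.126
grip_force: 29.9
```

```bash
python3 fp.py
```

```text
6.275 disp mm [ 6.14 -0.06  0.23] F [-6.2  1.9  0.2] T [ 0.39  1.4  -0.21] 0.1260181592523189 29.873293228447437
```

>>> apply_moves(
  rows=[
    {"dx": -0.05, "dy": 0, "dz": -0.085, "spin": 0},
    {"dx": -0.11, "dy": 0, "dz": -0.17, "spin": 0},
    {"dx": -0.16, "dy": 0, "dz": -0.254, "spin": 0},
    {"dx": -0.16, "dy": 0, "dz": -0.254, "spin": 0},
  ],
)

```text
time_s: 6.78
tool_pos: [0.5213, -0.2465, 0.0751]
tcp_rot: [3.141, 0.001, -0.515]
ft_force: [-4.4, 2.9, -6.3]
finger_gap: 0.132
grip_force: 30.0
```

```bash
python3 fp.py
```

```text
6.775 disp mm [ 7.05 -0.44  3.17] F [-7.8  0.3 -2.5] T [ 0.04  1.45 -0.06] 0.13169896736298767 29.995193984359503
```

>>> apply_moves(
  rows=[
    {"dx": -0.08, "dy": 0, "dz": -0.127, "spin": 0},
    {"dx": -0.16, "dy": 0, "dz": -0.254, "spin": 0},
    {"dx": -0.265, "dy": 0, "dz": -0.424, "spin": 0},
    {"dx": -0.37, "dy": 0, "dz": -0.594, "spin": 0},
    {"dx": -0.37, "dy": 0, "dz": -0.594, "spin": 0},
  ],
)

```text
time_s: 7.4
tool_pos: [0.5187, -0.2447, 0.0815]
tcp_rot: [-3.142, -0.0, -0.515]
ft_force: [-5.4, 2.5, -4.0]
finger_gap: 0.13
grip_force: 30.0
```

```bash
python3 fp.py
```

```text
7.4 disp mm [ 7.73 -0.14 10.28] F [-7.2 -0.5 -0.2] T [0.   1.52 0.02] 0.1301729481930651 29.99979928135872
```

>>> apply_moves(
  rows=[
    {"dx": -0.11, "dy": 0, "dz": -0.17, "spin": 0},
    {"dx": -0.24, "dy": 0, "dz": -0.38, "spin": 0},
    {"dx": -0.37, "dy": 0, "dz": -0.594, "spin": 0},
    {"dx": -0.53, "dy": 0, "dz": -0.85, "spin": 0},
    {"dx": -0.74, "dy": 0, "dz": -1.19, "spin": 0},
    {"dx": -1.06, "dy": 0, "dz": -1.7, "spin": 0},
    {"dx": -1.06, "dy": 0, "dz": -1.7, "spin": 0},
    {"dx": -1.06, "dy": 0, "dz": -3.5, "spin": 0},
    {"dx": -1.06, "dy": 0, "dz": -5.5, "spin": 0},
    {"dx": -1.06, "dy": 0, "dz": -7.5, "spin": 0},
    {"dx": -1.06, "dy": 0, "dz": -7.5, "spin": 0},
  ],
)

```text
time_s: 8.78
tool_pos: [0.5106, -0.2399, 0.1575]
tcp_rot: [-3.141, -0.003, -0.515]
ft_force: [-0.2, 0.2, -1.3]
finger_gap: 0.128
grip_force: 30.0
```

```bash
python3 - <<'E'
from h import *
s=manip.read_state();print(s['time_s'],s['tool_pos'],s['tcp_rot'],s['finger_gap'],s['grip_force'])
snap('side','s4');snap('wrist','w4');snap('scene','c4')
uv=proj('s4',s['tool_pos'])[0];print(uv);u,v=[int(x) for x in uv]
A=cv2.imread('pics/s4.png')[max(0,v-50):v+40,u-50:u+50];A=cv2.resize(A,(400,360),interpolation=cv2.INTER_CUBIC)
uv=proj('c4',s['tool_pos'])[0];print(uv);u,v=[int(x) for x in uv]
B=cv2.imread('pics/c4.png')[max(0,v-45):max(0,v-45)+90,u-50:u+50];B=cv2.resize(B,(400,360),interpolation=cv2.INTER_CUBIC)
cv2.imwrite('pics/m4.png',np.hstack([A,B]))
E
```

```text
8.775 [ 0.51062416 -0.23994527  0.15754652] [-3.14108664 -0.00342954 -0.51537323] 0.1278659969689436 29.999831467866898
[298.23020043 131.87992812]
[188.72440173 112.94235889]
```

View pics/m4.png

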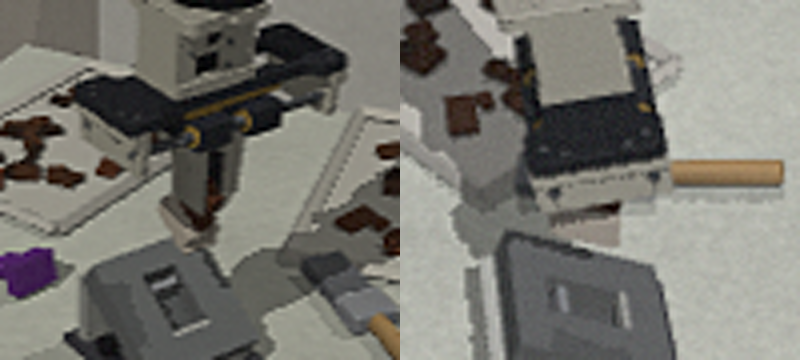

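The sherd is out and held firmly, its foot hanging tilted at about 32°; the stand's pocket is empty. The tool can't tilt, so I'll rest the toe edge on clear table and swing the sherd upright there.

>>> apply_moves(
  rows=[
    {"dx": -5, "dy": -1.7, "dz": 0, "spin": 0},
    {"dx": -10, "dy": -3.4, "dz": 0, "spin": 0},
    {"dx": -15, "dy": -5, "dz": 1, "spin": 0},
    {"dx": -17.8, "dy": -6, "dz": 4, "spin": 0},
    {"dx": -17.8, "dy": -6, "dz": 8, "spin": 0},
    {"dx": -17.8, "dy": -6, "dz": 10.5, "spin": 0},
    {"dx": -17.8, "dy": -6, "dz": 11.2, "spin": 0},
    {"dx": -17.8, "dy": -6, "dz": 11.2, "spin": 0},
  ],
)

```text
time_s: 9.93
tool_pos: [0.3839, -0.0995, 0.044]
tcp_rot: [3.141, 0.001, -0.515]
ft_force: [0.4, 0.9, 0.3]
finger_gap: 0.128
grip_force: 30.0
```

>>> apply_moves(
  rows=[
    {"dx": 0, "dy": 0, "dz": 0.3, "spin": 0},
    {"dx": 0, "dy": 0, "dz": 0.6, "spin": 0},
    {"dx": 0, "dy": 0, "dz": 0.8, "spin": 0},
    {"dx": 0, "dy": 0, "dz": 1.0, "spin": 0},
    {"dx": 0, "dy": 0, "dz": 1.0, "spin": 0},
  ],
)

```text
time_s: 10.55
tool_pos: [0.3868, -0.1006, 0.0364]
tcp_rot: [-3.14, -0.006, -0.516]
ft_force: [-3.0, -2.1, 34.5]
finger_gap: 0.13
grip_force: 30.0
```

>>> apply_moves(
  rows=[
    {"dx": 0.35, "dy": 0, "dz": -0.05, "spin": 0},
    {"dx": 0.73, "dy": 0, "dz": -0.05, "spin": 0},
    {"dx": 1.1, "dy": 0, "dz": 0, "spin": 0},
    {"dx": 1.44, "dy": 0, "dz": 0.08, "spin": 0},
    {"dx": 1.44, "dy": 0, "dz": 0.08, "spin": 0},
  ],
)

```text
time_s: 11.18
tool_pos: [0.397, -0.1066, 0.0342]
tcp_rot: [-3.141, -0.001, -0.515]
ft_force: [-1.6, 1.8, 10.8]
finger_gap: 0.129
grip_force: 30.0
```

```bash
python3 - <<'E'
from h import *
s=manip.read_state();print(s['time_s'],s['tool_pos'],s['tcp_rot'],s['ft_force'])
snap('side','s5');snap('scene','c5')
out=[]
for n in('s5','c5'):
    u,v=[int(x) for x in proj(n,s['tool_pos'])[0]]
    A=cv2.imread(f'pics/{n}.png')[v-40:v+32,u-40:u+40];out.append(cv2.resize(A,(400,360),interpolation=cv2.INTER_CUBIC))
cv2.imwrite('pics/m5.png',np.hstack(out))
E
```

```text
11.175 [ 0.39697695 -0.10659137  0.03416479] [-3.14123603e+00 -7.47793140e-04 -5.15344791e-01] [-1.63888378  1.78178936 10.75496484]
```

View pics/m5.png

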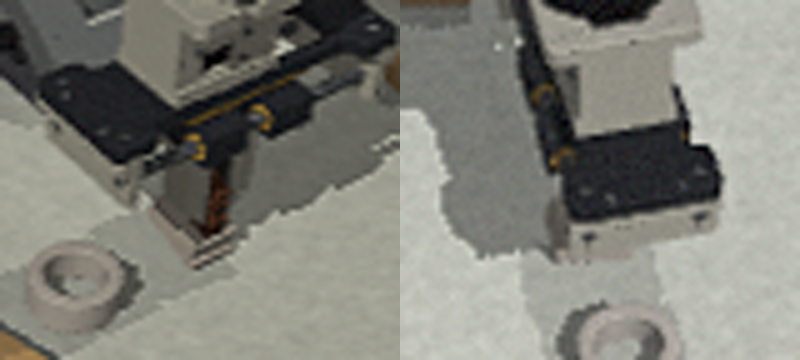

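The sherd is pivoting in the grip as planned: TCP height dropped 2 mm under lower force. The foot is near the table at (195,235) in the left panel, with the tape clear at (78,285). I'll finish the arc.

>>> apply_moves(
  rows=[
    {"dx": 0.35, "dy": 0, "dz": 0.08, "spin": 0},
    {"dx": 0.7, "dy": 0, "dz": 0.2, "spin": 0},
    {"dx": 1.05, "dy": 0, "dz": 0.37, "spin": 0},
    {"dx": 1.4, "dy": 0, "dz": 0.56, "spin": 0},
    {"dx": 1.4, "dy": 0, "dz": 0.62, "spin": 0},
    {"dx": 1.4, "dy": 0, "dz": 0.62, "spin": 0},
  ],
)

```text
time_s: 12.02
tool_pos: [0.4089, -0.1133, 0.0285]
tcp_rot: [-3.141, -0.001, -0.515]
ft_force: [-5.6, 2.6, 22.6]
finger_gap: 0.131
grip_force: 30.0
```

>>> apply_moves(
  rows=[
    {"dx": 0, "dy": 0, "dz": -0.15, "spin": 0},
    {"dx": 0, "dy": 0, "dz": -0.15, "spin": 0},
  ],
)

```text
time_s: 12.28
tool_pos: [0.4092, -0.1136, 0.029]
tcp_rot: [-3.141, -0.001, -0.515]
ft_force: [0.4, 0.3, -0.9]
finger_gap: 0.129
grip_force: 30.0
```

>>> apply_moves(
  rows=[
    {"dx": 0, "dy": 0, "dz": 0, "spin": 0},
    {"dx": 0, "dy": 0, "dz": 0, "spin": 0},
    {"dx": 0, "dy": 0, "dz": 0, "spin": 0},
    {"dx": 0, "dy": 0, "dz": 0, "spin": 0},
  ],
  grip=0.4,
)

```text
time_s: 12.78
tool_pos: [0.4089, -0.1135, 0.0286]
tcp_rot: [3.142, 0.0, -0.515]
ft_force: [0.2, 0.1, -0.2]
finger_gap: 0.299
grip_force: 0.0
```

>>> apply_moves(
  rows=[
    {"dx": 0, "dy": 0, "dz": -2, "spin": 0},
    {"dx": 0, "dy": 0, "dz": -6, "spin": 0},
    {"dx": 0, "dy": 0, "dz": -12, "spin": 0.1},
    {"dx": -2, "dy": -3, "dz": -16, "spin": 0.25},
    {"dx": -5, "dy": -8, "dz": -16, "spin": 0.43},
    {"dx": -5.5, "dy": -10, "dz": -16, "spin": 0.6},
    {"dx": -5.5, "dy": -10, "dz": -16, "spin": 0.78},
    {"dx": -5.5, "dy": -10, "dz": -16, "spin": 0.95},
    {"dx": -5.5, "dy": -10, "dz": -16, "spin": 1.05},
    {"dx": -5.5, "dy": -10, "dz": -16, "spin": 1.05},
    {"dx": -5.5, "dy": -10, "dz": -16, "spin": 1.05},
  ],
)

```text
time_s: 14.15
tool_pos: [0.4094, -0.0001, 0.187]
tcp_rot: [3.128, 0.003, -1.462]
ft_force: [0.7, -0.7, -2.0]
finger_gap: 0.303
grip_force: 0.0
```

```bash
python3 - <<'E'
from h import *
snap('wrist','w6');s=manip.read_state();print(s['time_s'],s['tool_pos'],s['tcp_rot'])
g=.0; T,K=load('w6');print(proj('w6',[[.409,-.113,.02],[.405,-.111,0.056]]))
a=cv2.imread('pics/w6.png');h=cv2.cvtColor(a,cv2.COLOR_BGR2HSV)
m=((h[...,1]>120)&((h[...,0]<15)|(h[...,0]>170))&(h[...,2]>30)).astype('uint8');m[220:]=0
n,l,st,ce=cv2.connectedComponentsWithStats(m)
for i in range(1,n):
    if st[i,4]>60: print(st[i],ce[i])
E
```

```text
14.2 [ 4.09994309e-01 -4.18734341e-05  1.88041427e-01] [ 3.13058342e+00  1.04951618e-03 -1.47053707e+00]
[[272.82456645  52.56403503]
 [279.39668326  49.23476576]]
[262  33  35  36 669] [279.4573991   49.87593423]
```

>>> apply_moves(
  rows=[
    {"dx": -5, "dy": 0.6, "dz": 0, "spin": -0.18},
    {"dx": -10, "dy": 1.2, "dz": 0, "spin": -0.36},
    {"dx": -15, "dy": 1.8, "dz": 0, "spin": -0.54},
    {"dx": -18, "dy": 2, "dz": 0, "spin": -0.72},
    {"dx": -20, "dy": 2.4, "dz": 0, "spin": -0.9},
    {"dx": -21.5, "dy": 2.4, "dz": 0, "spin": -1.08},
    {"dx": -21.5, "dy": 2.4, "dz": 0, "spin": -1.26},
    {"dx": -21.5, "dy": 2.4, "dz": 0, "spin": -1.445},
    {"dx": -21.5, "dy": 2.4, "dz": 0, "spin": -1.445},
    {"dx": -21.5, "dy": 2.4, "dz": 0, "spin": -1.445},
  ],
)

```text
time_s: 15.45
tool_pos: [0.3614, 0.2104, 0.1876]
tcp_rot: [-3.141, 0.015, -0.016]
ft_force: [-0.3, -0.2, 0.2]
finger_gap: 0.3
grip_force: 0.0
```

```bash
python3 - <<'E'
from h import *
snap('wrist','w7');s=manip.read_state();print(s['time_s'],s['tool_pos'],s['tcp_rot'])
print(proj('w7',[[.494,.204,.024]]))
A=cv2.imread('pics/w6.png')[10:130,210:340];B=cv2.imread('pics/w7.png')[0:225,100:400]
cv2.imwrite('pics/m7.png',np.vstack([np.hstack([cv2.resize(B,(600,450),interpolation=cv2.INTER_CUBIC),np.zeros((450,200,3),'uint8')]),np.zeros((150,800,3),'uint8')]))
m=cv2.imread('pics/m7.png');m[0:600,600:800]=0
C=cv2.resize(A[15:65,40:105],(195,150),interpolation=cv2.INTER_CUBIC);m[450:600,0:195]=C
C=cv2.resize(A,(195,180),interpolation=cv2.INTER_CUBIC);m[0:180,603:798]=C
cv2.imwrite('pics/m7.png',m)
E
```

```text
15.5 [0.36140747 0.21041204 0.18756572] [-3.14097393  0.01518168 -0.01575424]
[[268.48461794  20.73658092]]
```

View pics/m7.png

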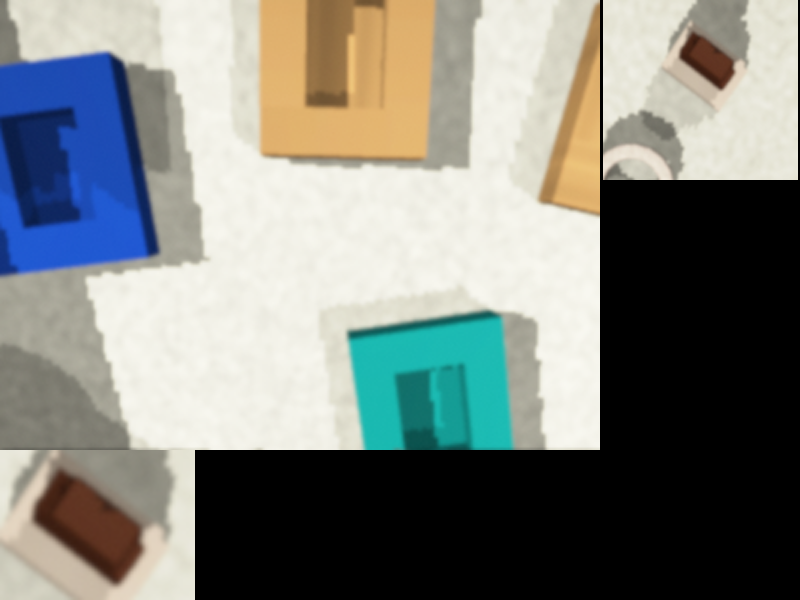

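The montage shows the sherd standing upright on the table, toe face down with its fragment at (710,57). The middle block's near half is at (345,80); it's the plain wood one, not the blue (75,160) or turquoise (430,385). I'm out of pictures, so I'll move forward and measure the block numerically.

>>> apply_moves(
  rows=[
    {"dx": 3, "dy": 0, "dz": 0, "spin": 0.05},
    {"dx": 6, "dy": 0, "dz": 0, "spin": 0.1},
    {"dx": 6, "dy": 0, "dz": 0, "spin": 0.1},
    {"dx": 6, "dy": 0, "dz": 0, "spin": 0.1},
    {"dx": 6, "dy": 0, "dz": 0, "spin": 0.1},
  ],
)

```text
time_s: 16.12
tool_pos: [0.4204, 0.2099, 0.1866]
tcp_rot: [3.141, 0.016, -0.112]
ft_force: [-0.2, -0.5, -0.4]
finger_gap: 0.304
grip_force: 0.0
```

```bash
cat > rect.py <<'E'
from h import *
def rectify(f,cx,cy,half,z,px=.0005):
    n=int(2*half/px);g=(np.arange(n)+.5)*px-half
    X,Y=np.meshgrid(cx+g,cy+g);P=np.c_[X.ravel(),Y.ravel(),np.full(X.size,z)]
    uv=proj(f,P).astype('float32').reshape(n,n,2)
    return cv2.remap(cv2.imread(f'pics/{f}.png'),uv,None,cv2.INTER_LINEAR)
E
python3 - <<'E'
from rect import *
snap('wrist','w8');s=manip.read_state();print(s['time_s'],s['tool_pos'],s['tcp_rot'],np.abs(s['qd']).max())
im=rectify('w8',.494,.204,.07,.024);h=cv2.cvtColor(im,cv2.COLOR_BGR2HSV)
for r in range(0,280,20): print([tuple(int(x) for x in h[r,c]) for c in range(20,280,30)])
for vt in(120,150,175,190,200,210):
    m=((h[...,0]>8)&(h[...,0]<25)&(h[...,1]>90)&(h[...,2]>vt)).astype('uint8')
    cs,_=cv2.findContours(m,cv2.RETR_CCOMP,cv2.CHAIN_APPROX_NONE)
    for c in cs:
        if cv2.contourArea(c)>1500:
            (x,y),(w,hh),a=cv2.minAreaRect(c);print(vt,'c',(.494-.07+x*.0005).__round__(4),(.204-.07+y*.0005).__round__(4),w/2,hh/2,a,cv2.contourArea(c)/4)
E
```

```text
16.175 [0.42053181 0.21001271 0.18664836] [ 3.14101515  0.01584915 -0.11212801] 0.0033668243544741775
[(27, 12, 240), (27, 11, 239), (27, 10, 243), (27, 10, 243), (27, 9, 243), (27, 10, 243), (27, 11, 239), (30, 11, 237), (27, 12, 238)]
[(27, 9, 244), (28, 13, 237), (27, 12, 237), (25, 14, 234), (28, 13, 236), (28, 25, 164), (26, 23, 164), (27, 11, 239), (25, 13, 237)]
[(25, 12, 240), (26, 24, 167), (26, 25, 162), (28, 23, 164), (26, 23, 176), (26, 24, 172), (26, 24, 169), (27, 11, 240), (27, 9, 244)]
[(27, 12, 241), (19, 59, 183), (18, 76, 197), (18, 100, 210), (18, 115, 219), (17, 126, 223), (18, 126, 228), (27, 12, 239), (27, 10, 243)]
[(27, 11, 242), (18, 126, 230), (18, 126, 230), (18, 127, 228), (18, 130, 228), (17, 130, 226), (18, 128, 229), (25, 12, 239), (27, 11, 237)]
[(27, 9, 243), (18, 127, 229), (18, 128, 229), (17, 132, 212), (17, 134, 208), (17, 135, 199), (18, 131, 228), (26, 19, 224), (27, 11, 237)]
[(27, 11, 240), (18, 126, 228), (18, 127, 228), (18, 133, 213), (17, 132, 212), (17, 132, 210), (18, 130, 226), (27, 20, 225), (27, 11, 240)]
[(27, 11, 241), (18, 125, 22
[... 1146 characters left out ...]
26932525634766 87.33700561523438 646.875
175 c 0.4914 0.2001 73.6570816040039 87.37770080566406 87.79740142822266 6327.625
175 c 0.4914 0.2006 34.368247985839844 49.06816864013672 87.64669799804688 981.75
190 c 0.4914 0.2001 73.6570816040039 87.37770080566406 87.79740142822266 6327.625
190 c 0.4914 0.2005 35.262393951416016 49.79011154174805 87.79740142822266 1067.0
200 c 0.4914 0.2001 73.61863708496094 87.37770080566406 87.79740142822266 6326.875
200 c 0.4913 0.2007 35.66984176635742 50.36930847167969 87.56334686279297 1134.25
210 c 0.4914 0.2002 73.43243408203125 87.38423156738281 87.81835174560547 6306.375
210 c 0.4914 0.2006 36.356956481933594 50.97358322143555 87.51044464111328 1377.625
```

```bash
python3 - <<'E'
from h import *
from scipy.optimize import least_squares
a=cv2.imread('pics/w6.png');h=cv2.cvtColor(a,cv2.COLOR_BGR2HSV)
m=((h[...,1]>100)&((h[...,0]<18)|(h[...,0]>165))&(h[...,2]>20)).astype('uint8');m[110:]=0;m[:,:230]=0;m[:,330:]=0
c=max(cv2.findContours(m,0,cv2.CHAIN_APPROX_NONE)[0],key=cv2.contourArea)
def mom(c):
    M=cv2.moments(c);x,y=M['m10']/M['m00'],M['m01']/M['m00'];an=.5*np.arctan2(2*M['mu11'],M['mu20']-M['mu02']);return np.array([x,y,an,M['m00']])
F=np.array([[sx*w,sy*6,z] for w,z in((16,20),(11,56)) for sx in(-1,1) for sy in(-1,1)])/1e3
def mod(q):
    cs,sn=np.cos(q[2]),np.sin(q[2]);P=np.c_[q[0]+cs*F[:,0]-sn*F[:,1],q[1]+sn*F[:,0]+cs*F[:,1],F[:,2]]
    return mom(cv2.convexHull(proj('w6',P).astype('float32')))
d=mom(c);print(d)
r=least_squares(lambda q:(mod(q)-d)[:3]*[1,1,20],[.405,-.111,-.515],diff_step=1e-3);print(r.x,r.cost,mod(r.x))
g=np.array([.4090,-.1135])-r.x[:2];ps=-.515
print('tool rel sherd x,y mm',(np.array([[np.cos(ps),np.sin(ps)],[-np.sin(ps),np.cos(ps)]])@g*1e3).round(2))
E
```

```text
[279.50665662  49.88947501   0.72235419 663.5       ]
[ 0.40447248 -0.11305372 -0.50596641] 3.167882408709504e-12 [2.79506657e+02 4.98894758e+01 7.22354306e-01 7.70195971e+02]
tool rel sherd x,y mm [4.16 1.84]
```

```bash
python3 - <<'E'
from rect import *
for f in('scene0','side0','w7','w8'):
    im=rectify(f,.494,.204,.07,.024);h=cv2.cvtColor(im,cv2.COLOR_BGR2HSV)
    top=np.median(h[...,2][(h[...,0]>8)&(h[...,0]<25)&(h[...,1]>85)])
    for k in(.8,.9):
        m=((h[...,0]>8)&(h[...,0]<25)&(h[...,1]>80)&(h[...,2]>k*top)).astype('uint8')
        cs,_=cv2.findContours(m,cv2.RETR_CCOMP,cv2.CHAIN_APPROX_NONE)
        for c in cs:
            if cv2.contourArea(c)>1500:
                (x,y),(w,hh),a=cv2.minAreaRect(c);print(f,k,round(.424+x*.0005,4),round(.134+y*.0005,4),round(w/2,1),round(hh/2,1),round(a,1))
E
```

```text
scene0 0.8 0.4967 0.2026 78.7 93.3 87.5
scene0 0.8 0.493 0.2013 33.8 48.4 88.3
scene0 0.9 0.4962 0.2027 78.6 92.2 87.5
scene0 0.9 0.4927 0.2013 35.0 49.9 88.3
side0 0.8 0.4885 0.2071 87.0 97.1 87.9
side0 0.8 0.4987 0.2103 28.3 56.8 57.3
side0 0.9 0.4887 0.2074 86.5 96.6 87.9
side0 0.9 0.4926 0.2014 34.9 50.4 87.3
w7 0.8 0.4786 0.2006 74.5 63.1 88.2
w7 0.9 0.479 0.2008 74.1 62.4 88.2
w8 0.8 0.4913 0.2001 74.2 87.9 87.8
w8 0.8 0.4913 0.2006 34.6 49.3 87.7
w8 0.9 0.4913 0.2002 74.1 87.9 87.8
w8 0.9 0.4913 0.2007 35.8 50.5 87.6
```

>>> apply_moves(
  rows=[
    {"dx": 0.3, "dy": 5, "dz": 0, "spin": 0.1},
    {"dx": 0.7, "dy": 11, "dz": 0, "spin": 0.2},
    {"dx": 1.1, "dy": 17, "dz": 0, "spin": 0.3},
    {"dx": 1.5, "dy": 23, "dz": 2, "spin": 0.4},
    {"dx": 1.9, "dy": 29, "dz": 4, "spin": 0.403},
    {"dx": 2.1, "dy": 32.1, "dz": 6, "spin": 0.403},
    {"dx": 2.1, "dy": 32.1, "dz": 7.7, "spin": 0.403},
    {"dx": 2.1, "dy": 32.1, "dz": 7.7, "spin": 0.403},
    {"dx": 2.1, "dy": 32.1, "dz": 7.7, "spin": 0.403},
  ],
)

```text
time_s: 17.3
tool_pos: [0.4052, -0.1109, 0.1102]
tcp_rot: [3.135, 0.013, -0.515]
ft_force: [-0.3, 0.3, 0.1]
finger_gap: 0.302
grip_force: 0.0
```

>>> apply_moves(
  rows=[
    {"dx": 0.05, "dy": 0, "dz": 3, "spin": 0},
    {"dx": 0.1, "dy": 0, "dz": 6, "spin": 0},
    {"dx": 0.14, "dy": 0, "dz": 7.8, "spin": 0},
    {"dx": 0.14, "dy": 0, "dz": 8.5, "spin": 0},
    {"dx": 0.14, "dy": 0, "dz": 8.5, "spin": 0},
    {"dx": 0.14, "dy": 0, "dz": 8.5, "spin": 0},
  ],
)

```text
time_s: 18.05
tool_pos: [0.4056, -0.112, 0.0254]
tcp_rot: [3.136, 0.012, -0.515]
ft_force: [0.2, -0.5, 0.0]
finger_gap: 0.302
grip_force: 0.0
```

>>> apply_moves(
  rows=[
    {"dx": 0, "dy": 0, "dz": 0, "spin": 0},
    {"dx": 0, "dy": 0, "dz": 0, "spin": 0},
    {"dx": 0, "dy": 0, "dz": 0, "spin": 0},
    {"dx": 0, "dy": 0, "dz": 0, "spin": 0},
    {"dx": 0, "dy": 0, "dz": 0, "spin": 0},
  ],
  grip=1,
)

```text
time_s: 18.68
tool_pos: [0.4051, -0.1121, 0.0249]
tcp_rot: [3.135, 0.013, -0.516]
ft_force: [-0.1, 1.0, 7.2]
finger_gap: 0.128
grip_force: 30.0
```

>>> apply_moves(
  rows=[
    {"dx": 0, "dy": 0, "dz": -3, "spin": 0},
    {"dx": 0, "dy": 0, "dz": -7, "spin": 0},
    {"dx": -0.8, "dy": -4, "dz": -9.5, "spin": -0.1},
    {"dx": -2.2, "dy": -9, "dz": -9.5, "spin": -0.2},
    {"dx": -3.7, "dy": -15, "dz": -9.5, "spin": -0.3},
    {"dx": -5.2, "dy": -21, "dz": -9.5, "spin": -0.4},
    {"dx": -6.7, "dy": -27, "dz": -9.5, "spin": -0.477},
    {"dx": -7.9, "dy": -31.5, "dz": -9.5, "spin": -0.477},
    {"dx": -7.9, "dy": -31.5, "dz": -9.5, "spin": -0.477},
    {"dx": -7.9, "dy": -31.5, "dz": -9.5, "spin": -0.477},
    {"dx": -7.9, "dy": -31.5, "dz": -9.5, "spin": -0.477},
  ],
)

```text
time_s: 20.05
tool_pos: [0.4927, 0.1993, 0.1186]
tcp_rot: [3.141, 0.016, -0.041]
ft_force: [-0.2, 0.5, -2.0]
finger_gap: 0.131
grip_force: 30.0
```

```bash
cat > go.py <<'E'
from h import *
import sys
t=np.array([float(v) for v in sys.argv[1:4]]);s=manip.read_state();A=R.from_euler('xyz',s['tcp_rot']).as_matrix()
print(s['time_s'],s['tool_pos'].round(4),s['tcp_rot'].round(4),s['finger_gap'],s['ft_force'].round(1),'d cm',(A.T@(t-s['tool_pos'])*100).round(2),'spin',round(s['tcp_rot'][2]-float(sys.argv[4]),3))
E
python3 go.py .4922 .201 .055 -.039; python3 - <<'E'
from h import *
snap('side','s9');snap('scene','c9')
E
```

```text
20.05 [0.4927 0.1993 0.1186] [ 3.1414  0.0156 -0.0409] 0.13121365658894504 [-0.2  0.5 -2. ] d cm [ 0.04 -0.17  6.36] spin -0.002
```

>>> apply_moves(
  rows=[
    {"dx": 0.04, "dy": -0.17, "dz": 3, "spin": 0},
    {"dx": 0.04, "dy": -0.17, "dz": 5.4, "spin": 0},
    {"dx": 0.04, "dy": -0.17, "dz": 6.36, "spin": 0},
    {"dx": 0.04, "dy": -0.17, "dz": 6.36, "spin": 0},
    {"dx": 0.04, "dy": -0.17, "dz": 6.36, "spin": 0},
  ],
)

```text
time_s: 20.78
tool_pos: [0.4931, 0.2025, 0.0558]
tcp_rot: [-3.141, 0.014, -0.039]
ft_force: [0.5, 0.2, -0.7]
finger_gap: 0.127
grip_force: 30.0
```

```bash
python3 go.py .4922 .201 .0289 -.039
```

```text
20.775 [0.4931 0.2025 0.0558] [-3.1408  0.0141 -0.0392] 0.1272161337239297 [ 0.5  0.2 -0.7] d cm [-0.05  0.16  2.69] spin -0.0
```

>>> apply_moves(
  rows=[
    {"dx": -0.05, "dy": 0.15, "dz": 0, "spin": 0},
    {"dx": -0.05, "dy": 0.15, "dz": 0.3, "spin": 0},
    {"dx": -0.05, "dy": 0.15, "dz": 0.6, "spin": 0},
    {"dx": -0.05, "dy": 0.15, "dz": 0.9, "spin": 0},
    {"dx": -0.05, "dy": 0.15, "dz": 0.9, "spin": 0},
  ],
)

```text
time_s: 21.4
tool_pos: [0.4916, 0.201, 0.0457]
tcp_rot: [3.141, 0.016, -0.039]
ft_force: [-0.9, -0.1, -2.1]
finger_gap: 0.129
grip_force: 30.0
```

```bash
python3 go.py .4922 .201 .0289 -.039
```

```text
21.4 [0.4916 0.201  0.0457] [ 3.1414  0.0156 -0.0387] 0.129136823207327 [-0.9 -0.1 -2.1] d cm [ 0.09 -0.    1.67] spin 0.0
```

>>> apply_moves(
  rows=[
    {"dx": 0.04, "dy": 0, "dz": 0.3, "spin": 0},
    {"dx": 0.06, "dy": 0, "dz": 0.6, "spin": 0},
    {"dx": 0.06, "dy": 0, "dz": 0.9, "spin": 0},
    {"dx": 0.06, "dy": 0, "dz": 1.2, "spin": 0},
    {"dx": 0.06, "dy": 0, "dz": 1.4, "spin": 0},
    {"dx": 0.06, "dy": 0, "dz": 1.4, "spin": 0},
  ],
)

```text
time_s: 22.15
tool_pos: [0.4921, 0.201, 0.0318]
tcp_rot: [-3.142, 0.015, -0.039]
ft_force: [0.1, -0.7, -1.8]
finger_gap: 0.127
grip_force: 30.0
```

```bash
python3 go.py .4922 .201 .0289 -.039
```

```text
22.15 [0.4921 0.201  0.0318] [-3.1415  0.0154 -0.0388] 0.12728598343442757 [ 0.1 -0.7 -1.8] d cm [0.02 0.   0.29] spin 0.0
```

No contact so far, with 3 mm left to the floor.

>>> apply_moves(
  rows=[
    {"dx": 0, "dy": 0, "dz": 0.15, "spin": 0},
    {"dx": 0, "dy": 0, "dz": 0.25, "spin": 0},
    {"dx": 0, "dy": 0, "dz": 0.36, "spin": 0},
    {"dx": 0, "dy": 0, "dz": 0.36, "spin": 0},
    {"dx": 0, "dy": 0, "dz": 0.36, "spin": 0},
  ],
)

```text
time_s: 22.78
tool_pos: [0.4921, 0.2011, 0.0289]
tcp_rot: [-3.141, 0.015, -0.039]
ft_force: [-2.5, -0.6, 9.9]
finger_gap: 0.129
grip_force: 30.0
```

Contact came at z = 0.0289, exactly the predicted seated height, so the foot is home. I'll open and rise.

>>> apply_moves(
  rows=[
    {"dx": 0, "dy": 0, "dz": 0, "spin": 0},
    {"dx": 0, "dy": 0, "dz": 0, "spin": 0},
    {"dx": 0, "dy": 0, "dz": 0, "spin": 0},
    {"dx": 0, "dy": 0, "dz": 0, "spin": 0},
    {"dx": 0, "dy": 0, "dz": 0, "spin": 0},
  ],
  grip=0.4,
)

```text
time_s: 23.4
tool_pos: [0.4921, 0.2011, 0.0283]
tcp_rot: [-3.141, 0.015, -0.039]
ft_force: [-0.1, 0.4, -0.7]
finger_gap: 0.305
grip_force: 0.0
```

>>> apply_moves(
  rows=[
    {"dx": 0, "dy": 0, "dz": -1, "spin": 0},
    {"dx": 0, "dy": 0, "dz": -3, "spin": 0},
    {"dx": 0, "dy": 0, "dz": -7, "spin": 0},
    {"dx": 0, "dy": 0, "dz": -12, "spin": 0},
    {"dx": -6, "dy": 0, "dz": -16, "spin": 0},
    {"dx": -8, "dy": 0, "dz": -16, "spin": 0},
    {"dx": -8, "dy": 0, "dz": -16, "spin": 0},
    {"dx": -8, "dy": 0, "dz": -16, "spin": 0},
  ],
)

```text
time_s: 24.4
tool_pos: [0.4151, 0.2043, 0.19]
tcp_rot: [-3.141, 0.014, -0.038]
ft_force: [-0.5, 0.8, -0.3]
finger_gap: 0.298
grip_force: 0.0
```

```bash
python3 - <<'E'
from rect import *
snap('wrist','w10');snap('side','s10');s=manip.read_state();print(s['time_s'],s['tool_pos'],s['ft_force'])
a=cv2.imread('pics/w10.png');h=cv2.cvtColor(a,cv2.COLOR_BGR2HSV)
m=((h[...,1]>140)&((h[...,0]<12)|(h[...,0]>165))&(h[...,2]>20)&(h[...,2]<150)).astype('uint8');m[220:]=0
n,l,st,ce=cv2.connectedComponentsWithStats(m);print([(st[i].tolist(),ce[i].round(1)) for i in range(1,n) if st[i,4]>100])
F=np.array([[sx*w,sy*6,z] for w,z in((16,24),(11,60)) for sx in(-1,1) for sy in(-1,1)])/1e3
for dz in(0,.005,.01):
  hu=proj('w10',F+[.4922,.201,dz]);print(dz,hu.min(0).round(0),hu.max(0).round(0))
# bystanders: change between initial and now in side view
b0=cv2.imread('pics/side0.png');b1=cv2.imread('pics/s10.png')
for nme,(u,v) in dict(bowl=(328,283),tape=(452,339),jar=(232,445),brush=(535,250)).items():
    u,v=int(u*.64),int(v*.64);print(nme,cv2.absdiff(b0,b1)[v-14:v+14,u-14:u+14].mean().round(1))
E
```

```text
24.5 [0.41538935 0.20384121 0.18957562] [ 0.57771616 -0.61735672  0.25256601]
[([259, 72, 12, 36, 425], array([264.4,  89.4]))]
0 [256.  70.] [272. 107.]
0.005 [256.  69.] [272. 107.]
0.01 [255.  69.] [272. 107.]
bowl 10.9
tape 20.2
jar 9.6
brush 20.7
```

```bash
python3 - <<'E'
from h import *
b0=cv2.imread('pics/side0.png',0);b1=cv2.imread('pics/s10.png',0)
for nme,(u,v) in dict(bowl=(328,283),tape=(452,339),jar=(232,445),brush=(535,250)).items():
    u,v=int(u*.64),int(v*.64);t=b0[v-20:v+20,u-20:u+20];r=cv2.matchTemplate(b1[v-30:v+30,u-30:u+30],t,cv2.TM_CCOEFF_NORMED);_,m,_,l=cv2.minMaxLoc(r);print(nme,round(m,2),l[0]-10,l[1]-10)
E
```

```text
bowl 0.92 0 0
tape 0.4 0 0
jar 1.0 0 0
brush 0.81 0 0
```

```bash
python3 -c "
from workcell import hand_in
print(hand_in())"
```

```text
the job is handed in; nothing more can be done
None
```

The sherd is upright in its own middle block, its foot on the pocket floor before I let go, after a release on the table partway to stand it upright; the job was handed in at about 24.5 s, with bowl, jar and brush checked unmoved and the tape's check weak (poor image match, no shift seen).

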